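# Lock a coffee grinder's burr ring with a two-pin spanner

### The job

The coffee grinder has been cleaned and the steel burr ring on its top is still loose. Take the two-pin spanner from its wooden block, seat both pins fully in the ring's two holes (head flat on the ring), and with it turn the ring clockwise, seen from above, until it is fully home against its stop; feel for the holes and for the stop gently, never forcing the ring, and touch the grinder with nothing but the spanner. Then stand the spanner back in its block, pins down in the slot, and leave the other things where they are.

Things in the scene. Friction and masses are not known exactly. Their poses are not given: they have to be found in the camera images.
- grinder: Coffee grinder, fixed to the counter: round aluminium body 120 mm across, black foot and neck, 163 mm high to the neck's rim; dark grounds bin and dial on its front (its -x side, toward the robot at yaw 0). Origin: centre of its underside, z up. The steel burr ring lies on its top.
- ring_center (a point): Centre of the burr ring's upper face, 165 mm above the counter; fixed to the grinder, with its yaw (does not turn with the ring). Steel ring: 80 mm outside, 32 mm bore, 9 mm thick, face 2 mm above the neck's rim. Two round holes through it, 8 mm across, 9 mm deep, one on each side, each 27 mm from the axis (54 mm apart).
- ring (a joint): Turn of the ring, rad: starts 0.2 to 0.5, grows clockwise seen from above, 1.0 = home at a hard stop. Takes 0.2 N m friction + 0.12 N m/rad spring; stays where left. The line through its holes is at yaw = grinder yaw + 2.17 - ring + c (mod pi); c, its clocking on the thread, is constant, not measured, from -0.25 to 0.25: see or feel for the holes.
- spanner: Two-pin spanner, about 150 g. Steel head 76 x 24 x 7 mm, long axis x; origin: centre of its flat underside, z up. Below, two pins 6 mm thick, 6.5 mm long, tips tapered, at x = +27 and -27 mm. Above, a stem, then a black bar grip 64 mm along x, 14 mm wide along y, 30 to 56 mm above the origin: grip it across its width, from above. The same turned half round.
- block: Wooden spanner block 100 x 56 x 24 mm, fixed to the counter. Origin: centre of its underside; long axis x. The spanner stands in its slot at the start.
- slot (a point): Centre of the slot's mouth in the block's top, 24 mm above the counter, with the block's axes. Slot 75 mm along x, 12 mm wide, 14 mm deep; the spanner stands with both pins in it and its head flat on the block, its x along the slot's x (either way round).
- hopper: Bystander: the grinder's clear funnel hopper, 109 mm across, 88 mm high, standing mouth down. Origin: centre of its underside.
- brush: Bystander: flat brush with a wooden handle, 130 mm long, lying on the counter.
- espresso_cup: Bystander: white espresso cup, 62 mm across, 51 mm high. Origin: centre of its underside.
- lemon_a: Bystander: lemon, 78 mm long.
- lemon_b: Bystander: lemon, 76 mm long.
- table_spoon: Bystander: table spoon, 188 mm long, lying on the counter.
There are look-alikes about, which are no part of the job. What is shaped like the spanner but red or turquoise is not meant.

How it is judged (in metres and radians):
On the way, in this order (a step that is already met when the one before it is completed fails the run):
1. both spanner pins fully seated in the ring's holes, head flat on the ring, before the ring has been turned home (horizontal distance between spanner and ring_center below 0.004 m and z of spanner in the frame of ring_center between -0.003 and 0.0025 m and angle between spanner's own z axis and vertical below 0.06 rad and value of joint ring below 0.85 rad), for 0.2 s.
2. ring turned home against its stop (within 0.04 rad) with the spanner seated in it (horizontal distance between spanner and ring_center below 0.004 m and z of spanner in the frame of ring_center between -0.003 and 0.0025 m and angle between spanner's own z axis and vertical below 0.06 rad and value of joint ring above 0.96 rad), for 0.1 s.
At the end, for the whole second after the job is handed in: The ring is home (joint over 0.96 of 1.0 rad) and the spanner stands at rest in its block: pins in the slot, head flat on the block (within 3 mm of its top, tilt under 0.08 rad), its middle within 12 mm of the slot's (value of joint ring above 0.96 rad and horizontal distance between spanner and slot below 0.012 m and z of spanner in the frame of slot between -0.003 and 0.003 m and angle between spanner's own z axis and vertical below 0.08 rad and linear speed of spanner below 0.01 m/s); the robot touches nothing.
It fails at once if the ring is forced: the spanner presses or wrenches on the grinder with more than 40 N (contact force between spanner and grinder above 40 N).
It fails at once if the gripper or arm pushes on the grinder itself with more than 5 N (contact force between any of the fingers, the arm and grinder above 5 N).
It fails at once if a bystander is moved more than 15 mm (distance of any of hopper, brush, espresso_cup, lemon_a, lemon_b, table_spoon from where it was at the start of the episode above 0.015 m).
It also fails if it takes over 66 s, if anything falls off the work surface, if the arm or the gripper's body presses on something with over 40 N, if the wrist force passes 120 N, or if a joint passes its speed limit or range.

### The arm

A 6-joint arm with a two-finger parallel gripper is mounted at the origin on a cart in front of the work surface, level with it; the furniture and walls round the work are solid. World frame = base frame: x ahead of the robot, y to its left, z up, the work surface at z = 0. Lengths are in mm, angles in rad, forces in N, time in s.
With the tool pointing down it reaches from about 275 to 750 mm from the base axis. Payload 10.2 kg.
Tool frame: the origin (TCP) lies at the very end of the fingers, on their centre line; the grasp point (between the pads) lies 19 mm behind it; z points along the fingers, y is the line along which they close (so a half turn about z gives the same grasp; the last joint's range is limited). The gripper opens to 85 mm and grips with 20 to 120 N. Pads are 22 mm wide; open, the fingers measure 114 mm over their backs; the gripper's body (76 mm by 85 mm) begins 54 mm behind the grasp point. The pads swing forward as they close: fully open they stand 13 mm farther back than shut.
Start: joints at [1.068, 0.313, 1.498, -0, 1.331, -0.223], TCP at [144.999, 504.586, 231.294] pointing down, gripper open.
Joint ranges: [-2.94, 2.94], [-0.97, 2.17], [0.19, 2.56], [-1.23, 4.37], [0.02, 3.11], [-2.88, 2.88]. Speed limits (rad/s): [2.39, 2.39, 3.01, 3.14, 3.14, 3.14].

### API

Orientations are given as a unit quaternion [w, x, y, z].
In Python, from rig import * gives the robot as it stands. The module is installed in compiled form; this text tells all that it offers.
- The arm moves only by the shell command python3 -m crank 'ROWS' [FORCE]. ROWS is JSON, a list that holds one entry, the list of rows, each a list of 7 numbers: the shift along the tool's x, y, z in units of 25 mm (1.0 is 25 mm), then the turn, a rotation vector about the tool's x, y, z in units of 8 degrees (1.0 is 8 degrees), then the finger opening in mm, from 0 to 85.4. A call has exactly 8 rows; each row shifts and turns the commanded pose from where the row before left it, along the tool's axes as they then stand; what a row does not reach is not made up. A row lasts 1/10 s, in which the tool goes at most 50 mm and 8.59 degrees, less where a joint would pass 70% of its speed; a pose out of reach is approached as far as the arm can. A call is refused whole if a number of a shift passes 1 or a number of a turn 1, either way. A call with a gripper value outside its range is refused whole. The fingers move at their own pace and stop on an object; FORCE is the grip in N (left out, the last holds). Time passes only in rows, so rows that do not move let the fingers close, or fill a call up. It gives the time, the measured TCP pose, the force, the opening and the grip force at its end, in the units of the state.
- sense(): the state, without advancing time (a new reading comes with each control period).
- capture(name): name is "side" or "top"; returns the picture (480x640x3 uint8, blue, green, red); there is no depth.
- camera_model(name): a dict with "fx", "fy", "cx", "cy" (pixels), "world_from_camera" (4x4, takes a point from camera to world coordinates). Camera axes: x right, y up, looking along -z (the intrinsics and any distortion apply to the point x, -y, -z); pixel columns grow to the right and rows downward; lengths in mm; the calibration is good to about 2 mm. A picture is of the moment at which its call begins. camera_model takes no time and is no camera call.
- finish_job(): hands the job in; it is judged then, once.
The state is a dict: "time_s": time; "joints": joint angles; "dq": joint speeds; "tau": joint torques, N m; "eef_pos": TCP position; "ee_rot": TCP orientation; "force": force on the tool from outside, world axes, zero at the start; "wrist_torque": the same for the moment, N m; "grip_width": opening from 0.0 (shut) to 1.0 (fully open); "grip_force": force on a finger pad.
Only numpy, scipy, OpenCV 4.12 (cv2) and the standard library are available. Lean on these libraries where they do the work, as an engineer would, in place of code of your own. Each camera call takes 0.05 s, during which the arm holds its last target. There are 200 camera calls.

## Working session

There is one attempt and no reset: what is moved stays moved. The work goes in short steps, Python scripts to look and compute and a shell command to move; the robot and the scene stay as the last step left them, time stands still between calls to the robot, and variables do not carry over. Pictures are saved under pics/ and viewed, at most 10 in all, crops included, and the job is handed in when it is done.

```bash
mkdir -p pics; python3 - <<'E'
from rig import *
import cv2,numpy as np
for n in("top","side"):
    cv2.imwrite(f"pics/{n}0.png",capture(n)); m=camera_model(n); print({k:(np.round(v,3).tolist() if k=="world_from_camera" else v) for k,v in m.items()})
s=sense();print(s)
E
```

```text
{'fx': 606.6769222713474, 'fy': 606.6769222713474, 'cx': 326.5786578913896, 'cy': 243.52251447950147, 'world_from_camera': [[0.055, 0.977, -0.204, 209.231], [-0.998, 0.055, -0.01, 61.435], [0.002, 0.205, 0.979, 1472.726], [0.0, 0.0, 0.0, 1.0]]}
{'fx': 566.9632498801798, 'fy': 566.9632498801798, 'cx': 318.5011418854688, 'cy': 242.01961678512862, 'world_from_camera': [[-0.884, 0.167, -0.437, -165.774], [-0.468, -0.343, 0.815, 1271.578], [-0.014, 0.924, 0.381, 694.423], [0.0, 0.0, 0.0, 1.0]]}
{'time_s': 0.1, 'joints': array([ 1.06759640e+00,  3.13393644e-01,  1.49833689e+00,  4.02263632e-05,
        1.33101724e+00, -2.23384847e-01]), 'dq': array([-0.00019585, -0.0014516 , -0.00349311,  0.00015189,  0.00143208,
       -0.00090655]), 'tau': array([ 3.20164581e-03, -4.12900114e+01, -2.60141015e+01, -1.38877003e-04,
        3.10075215e-03,  1.40000105e-05]), 'eef_pos': array([144.87746562, 504.38246624, 230.80163174]), 'ee_rot': array([-2.23497742e-04,  1.39456277e-01,  9.90228061e-01, -5.32921170e-04]), 'force': array([ 0.24069192,  0.51650601, -1.07009026]), 'wrist_torque': array([ 0.00449111,  0.01748435, -0.05679117]), 'grip_force': 0.0, 'grip_width': 1.000567283010373}
```

View pics/top0.png

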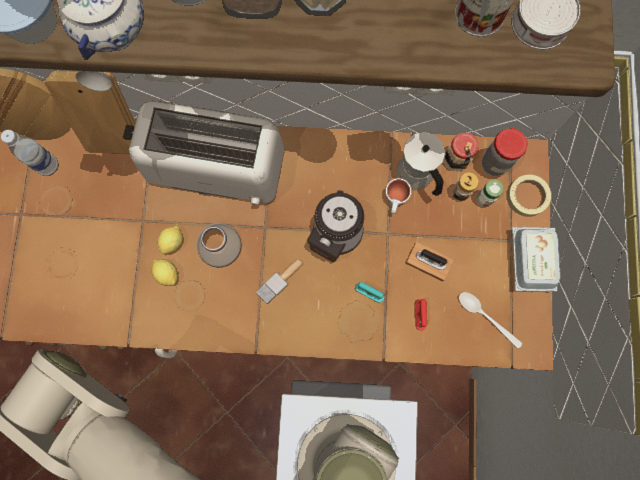

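View pics/side0.png

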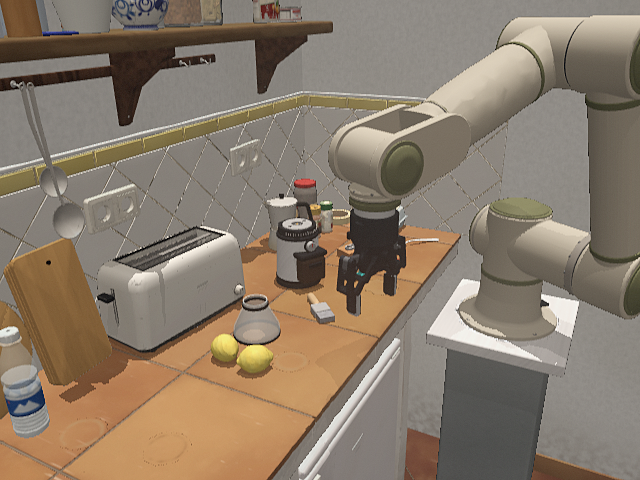

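Spanner candidates in the top view are black in the wooden block (431,258), turquoise (369,292) and red (421,314). The one in the block fits, since it's black-gripped and stands in the block. The grinder is at (340,222), and the side view shows it with the hopper and lemons in front. One enlarged crop will confirm the spanner and the ring.

```bash
cat > h.py <<'E'
from rig import *
import cv2,numpy as np
def p2w(n,u,v,z):
    m=camera_model(n);T=np.array(m["world_from_camera"])
    d=T[:3,:3]@np.array([(u-m["cx"])/m["fx"],-(v-m["cy"])/m["fy"],-1]);o=T[:3,3]
    return (o+d*(z-o[2])/d[2]).round(1)
def w2p(n,p):
    m=camera_model(n);T=np.array(m["world_from_camera"]);c=T[:3,:3].T@(np.array(p)-T[:3,3])
    return np.array([m["cx"]+m["fx"]*c[0]/-c[2],m["cy"]-m["fy"]*c[1]/-c[2]])
E
python3 - <<'E'
from h import *
im=cv2.imread("pics/top0.png")
a=cv2.resize(im[185:265,300:380],(400,400)[:2],interpolation=cv2.INTER_CUBIC)
a=cv2.resize(im[190:240,315:365],(600,600),interpolation=cv2.INTER_CUBIC)[:, :]
b=cv2.resize(im[235:285,404:454],(600,600),interpolation=cv2.INTER_CUBIC)
cv2.imwrite("pics/crop0.png",cv2.resize(np.hstack([a,b]),(800,400)))
E
```

```text
(no output)
```

View pics/crop0.png

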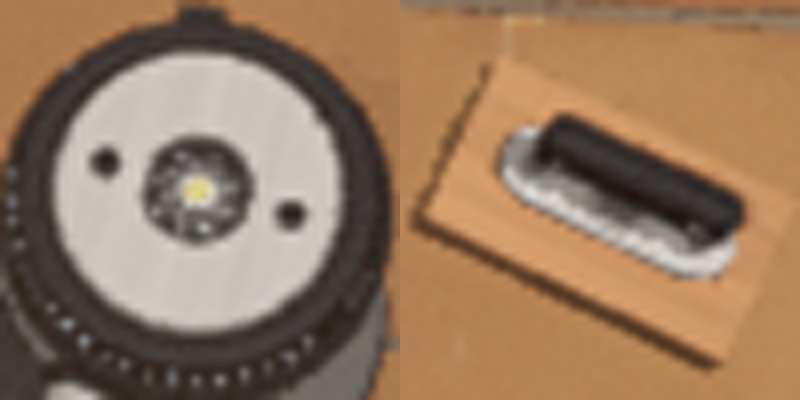

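The left crop shows the ring with its holes at about (328,210) and (351,217). The right crop shows the black-gripped steel spanner standing in the wooden block, so it is the one meant. Next, subpixel measurements.

```bash
python3 - <<'E'
from h import *
im=cv2.imread("pics/top0.png");g=cv2.cvtColor(im,cv2.COLOR_BGR2GRAY).astype(float)
def dark(u,v,r,ref):
    ys,xs=np.mgrid[int(v)-r:int(v)+r+2,int(u)-r:int(u)+r+2]
    w=np.clip(ref-g[ys,xs],0,None);w[w<15]=0
    return (w*xs).sum()/w.sum(),(w*ys).sum()/w.sum()
H=[np.array(p2w("top",*dark(u,v,2,185),165)) for u,v in((328,210),(351,217))]
print("holes",H,(H[0]+H[1])/2,np.linalg.norm(H[0]-H[1]),np.arctan2(*(H[1]-H[0])[1::-1]))
S=12
def up(x0,y0,w):return cv2.resize(im[y0:y0+w,x0:x0+w],None,fx=S,fy=S,interpolation=cv2.INTER_CUBIC)
def back(p,x0,y0):return x0+(p[0]+.5)/S-.5,y0+(p[1]+.5)/S-.5
a=up(315,190,50);m=(cv2.cvtColor(a,cv2.COLOR_BGR2GRAY)>140).astype(np.uint8)
cs=max(cv2.findContours(m,cv2.RETR_EXTERNAL,cv2.CHAIN_APPROX_NONE)[0],key=cv2.contourArea)
e=cv2.fitEllipse(cs);print("ring",p2w("top",*back(e[0],315,190),165),np.array(e[1])/S)
b=up(404,235,50);hsv=cv2.cvtColor(b,cv2.COLOR_BGR2HSV)
m=(hsv[...,2]<75).astype(np.uint8);m[:, :150]=0;m[400:]=0
cs=max(cv2.findContours(m,cv2.RETR_EXTERNAL,cv2.CHAIN_APPROX_NONE)[0],key=cv2.contourArea)
r=cv2.minAreaRect(cs);bx=np.array([p2w("top",*back(p,404,235),56) for p in cv2.boxPoints(r)]);print("grip",r[1][0]/S,r[1][1]/S,bx,bx.mean(0))
# head: light, low-saturation + grip -> ellipse-ish hull
m=((hsv[...,1]<70)|(hsv[...,2]<75)).astype(np.uint8);m[:, :140]=0;m[430:]=0;m[:150]=0
# block top: orange saturated bright; corners from the crop
for p in((490,65),(425,222),(715,362),(790,205)):print("blk",p2w("top",404+((p[0]-400)/8)-.5,235+p[1]/8-.5,24))
m=((hsv[...,1]<75)&(hsv[...,2]>110)).astype(np.uint8);m[:140]=0
cs=max(cv2.findContours(m,cv2.RETR_EXTERNAL,cv2.CHAIN_APPROX_NONE)[0],key=cv2.contourArea)
r=cv2.minAreaRect(cs);bx=np.array([p2w("top",*back(p,404,235),31) for p in cv2.boxPoints(r)]);print("head",bx,bx.mean(0))
for n in("turq",(369,292)),("red",(421,314)):print(n[0],p2w("top",*n[1],50))
print("cup",p2w("top",398,190,51),"moka",p2w("top",425,150,150))
E
```

```text
holes [array([559.2,  76. , 165. ]), array([546.9,  23.6, 165. ])] [553.05  49.8  165.  ] 53.82425103984264 -1.8013550791473434
ring [552.2  49.8 165. ] [34.4023997  35.47149913]
grip 27.014719645182293 7.416767756144206 [[ 489.3 -146.7   56. ]
 [ 506.1 -153.7   56. ]
 [ 482.  -212.5   56. ]
 [ 465.4 -205.4   56. ]] [ 485.7   -179.575   56.   ]
blk [ 526.1 -139.2   24. ]
blk [ 476.4 -120.8   24. ]
blk [ 438.5 -209.3   24. ]
blk [ 487.8 -231.2   24. ]
head [[ 488.3 -137.8   31. ]
 [ 508.7 -147.7   31. ]
 [ 475.5 -216.1   31. ]
 [ 455.3 -206.    31. ]] [ 481.95 -176.9    31.  ]
turq [395.5 -31.   50. ]
red [ 350.6 -154.6   50. ]
cup [649.2 -91.3  51. ] moka [ 717.9 -139.7  150. ]
```

```bash
cat >> h.py <<'E'
def go(t,yaw=None):  # remaining shift (tool axes, 25mm units) and turn (8deg units) to target TCP, yaw of tool y
    from scipy.spatial.transform import Rotation as R
    s=sense();q=s["ee_rot"];r=R.from_quat([*q[1:],q[0]]).as_matrix();y=np.arctan2(r[1,1],r[0,1])
    print("t",round(s["time_s"],1),"tcp",s["eef_pos"].round(1),"yaw_y",round(y,4),"zax",r[:,2].round(4),"F",s["force"].round(1),"M",np.round(s["wrist_torque"],2),"grip",round(s["grip_width"]*85.4,1),round(s["grip_force"],1))
    if t is not None: print("need",(r.T@(np.array(t)-s["eef_pos"])/25).round(2),"turn",None if yaw is None else round((y-yaw)/np.radians(8),2))
E
python3 -m crank '[[[0,0,0,0,0,1,60],[0,0,0,0,0,1,60],[0,0,0,0,0,1,60],[0,0,0,0,0,1,60],[0,0,0,0,0,1,60],[0,0,0,0,0,1,60],[0,0,0,0,0,1,60],[0,0,0,0,0,1,60]]]'
python3 -m crank '[[[0,0,0,0,0,1,60],[0,0,0,0,0,1,60],[0,0,0,0,0,1,60],[0,0,0,0,0,1,60],[-1,1,0,0,0,0,60],[-1,1,0,0,0,0,60],[-1,1,0,0,0,0,60],[-1,1,0,0,0,0,60]]]'
python3 -m crank '[[[-1,1,0,0,0,0,60],[-1,1,0,0,0,0,60],[-1,1,0,0,0,0,60],[-1,1,0,0,0,0,60],[-1,1,0,0,0,0,60],[-1,1,0,0,0,0,60],[-1,1,0,0,0,0,60],[-1,1,0,0,0,0,60]]]'
python3 -c "
from h import *
go([485,-178,150],-.39)"
```

```text
time_s: 0.9
eef_pos: [144.9, 504.4, 230.9]
ee_rot: [0.0, 0.645, 0.764, -0.0]
force: [1.0, -1.1, -0.4]
grip_width: 0.703
grip_force: 0.0
time_s: 1.7
eef_pos: [200.3, 373.0, 231.0]
ee_rot: [0.0, 0.829, 0.559, -0.0]
force: [1.0, -0.3, -0.1]
grip_width: 0.704
grip_force: 0.0
time_s: 2.5
eef_pos: [310.7, 112.6, 231.3]
ee_rot: [0.0, 0.829, 0.559, 0.0]
force: [0.7, 1.3, -0.4]
grip_width: 0.701
grip_force: 0.0
t 2.5 tcp [310.7 112.6 231.3] yaw_y -0.3845 zax [ 1.e-04  0.e+00 -1.e+00] F [ 0.7  1.3 -0.4] M [ 0.04 -0.08  0.04] grip 59.9 0.0
need [-8.16 10.82  3.25] turn 0.04
```

```bash

python3 -m crank '[[[-1,1,0,0,0,0,60],[-1,1,0,0,0,0,60],[-1,1,0,0,0,0,60],[-1,1,0,0,0,0,60],[-1,1,0,0,0,0,60],[-1,1,0,0,0,0,60],[-1,1,0,0,0,0,60],[-1,1,0,0,0,0,60]]]' >/dev/null
python3 -m crank '[[[-0.16,1,0,0,0,0,60],[0,1,0,0,0,0,60],[0,0.82,0,0,0,0,60],[0,0,1,0,0,0,60],[0,0,1,0,0,0,60],[0,0,1,0,0,0,60],[0,0,0,0,0,0.05,60],[0,0,0,0,0,0,60]]]' >/dev/null
python3 - <<'E'
from h import *
go([485,-178,32],-.392)
a=capture("top");b=capture("side")
c=w2p("side",[485,-178,60]);print(c)
u,v=c.astype(int);print(u,v)
A=cv2.resize(a[225:295,394:464],(400,400),interpolation=cv2.INTER_CUBIC)
B=cv2.resize(b[v-50:v+50,u-50:u+50],(400,400),interpolation=cv2.INTER_CUBIC)
cv2.imwrite("pics/c1.png",np.hstack([A,B]))
E
```

```text
t 4.1 tcp [ 484.9 -176.7  156.8] yaw_y -0.3918 zax [-1.e-04  0.e+00 -1.e+00] F [ 0.2 -0.7  0.3] M [-0.    0.01 -0.02] grip 59.6 0.0
need [-0.05  0.02  4.99] turn 0.0
[355.7247137  235.68147108]
355 235
```

View pics/c1.png

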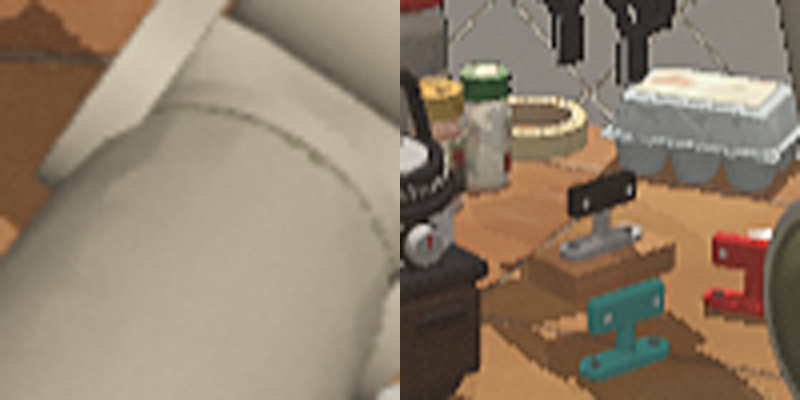

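The side view shows the black spanner's grip at about (355.5,233.7), with the red and turquoise ones in front of it. The arm hides the top view. The spanner stands on the block, so its grip top is at z=80. I'll check this against the side camera.

```bash
python3 - <<'E'
from h import *
print(p2w("top",*w2p("top",[485.7,-179.6,56]),80), p2w("side",355.5,233.7,67),w2p("side",[482.5,-175.5,67]))
go([482.5,-175.5,48],-.392)
E
```

```text
[ 481.  -175.5   80. ] [ 485.1 -176.3   67. ] [356.16486845 233.92796363]
t 4.2 tcp [ 485.3 -177.   157.7] yaw_y -0.3915 zax [ 0.0019 -0.0012 -1.    ] F [-0.4  0.  -0.4] M [-0.04  0.06  0.02] grip 59.7 0.0
need [ 0.01 -0.14  4.39] turn 0.0
```

```bash

python3 -m crank '[[[0.02,-0.1,1,0,0,0,60],[0,0,1,0,0,0,60],[0,0,1,0,0,0,60],[0,0,1,0,0,0,60],[0,0,0.36,0,0,0,60],[0,0,0,0,0,0,60],[0,0,0,0,0,0,10],[0,0,0,0,0,0,10]]]' 30
python3 -m crank '[[[0,0,0,0,0,0,5],[0,0,0,0,0,0,5],[0,0,0,0,0,0,5],[0,0,0,0,0,0,5],[0,0,0,0,0,0,5],[0,0,0,0,0,0,5],[0,0,0,0,0,0,5],[0,0,0,0,0,0,5]]]' 60
python3 -c "
from h import *
go(None)"
```

```text
time_s: 5.0
eef_pos: [483.4, -175.6, 48.7]
ee_rot: [0.001, 0.831, 0.556, 0.0]
force: [0.1, -0.4, -0.7]
grip_width: 0.37
grip_force: 0.0
time_s: 5.8
eef_pos: [482.9, -175.4, 47.8]
ee_rot: [0.0, 0.831, 0.556, 0.0]
force: [-2.2, -0.2, 4.5]
grip_width: 0.154
grip_force: 61.4
t 5.8 tcp [ 482.9 -175.4   47.8] yaw_y -0.3915 zax [ 7.e-04 -5.e-04 -1.e+00] F [-2.2 -0.2  4.5] M [ 0.08  0.16 -0.04] grip 13.2 61.4
```

```bash

python3 -m crank '[[[0,0,-0.4,0,0,0,5],[0,0,-0.9,0,0,0,5],[0,0,-1,0,0,0,5],[0,0,-1,0,0,0,5],[0,0,-1,0,0,0,5],[0,0,-1,0,0,0,5],[0,0,-1,0,0,0,5],[0,0,-1,0,0,0,5]]]' 60 
python3 -m crank '[[[0,0,0,0,0,-0.6,5],[0,0,0,0,0,-0.55,5],[0,0,0,0,0,0,5],[0,0,0,0,0,0,5],[0,0,0,0,0,0,5],[0,0,0,0,0,0,5],[0,0,0,0,0,0,5],[0,0,0,0,0,0,5]]]' 60 >/dev/null
python3 -c "
from h import *
go([552.6,49.8,222],-.231)"
```

```text
time_s: 6.6
eef_pos: [482.2, -174.9, 231.1]
ee_rot: [-0.0, 0.831, 0.556, -0.0]
force: [0.2, 0.4, -1.9]
grip_width: 0.146
grip_force: 60.3
t 7.4 tcp [ 482.6 -175.2  229.8] yaw_y -0.2312 zax [-1.e-04  1.e-04 -1.e+00] F [-0.1 -0.  -1.3] M [-0.01 -0.02  0.02] grip 12.8 60.3
need [9.4  0.66 0.31] turn -0.0
```

```bash

python3 -m crank '[[[0.6,0.06,0,0,0,0,5],[1,0.1,0,0,0,0,5],[1,0.1,0,0,0,0,5],[1,0.1,0,0,0,0,5],[1,0.1,0,0,0,0,5],[1,0.1,0,0,0,0,5],[1,0.1,0,0,0,0,5],[1,0,0,0,0,0,5]]]' 60 >/dev/null
python3 -m crank '[[[1,0,0,0,0,0,5],[0.7,0,0.1,0,0,0,5],[0.1,0,0.2,0,0,0,5],[0,0,0,0,0,0,5],[0,0,0,0,0,0,5],[0,0,0,0,0,0,5],[0,0,0,0,0,0,5],[0,0,0,0,0,0,5]]]' 60 >/dev/null
python3 - <<'E'
from h import *
go([552.6,49.8,205],-.231)
a=capture("top");b=capture("side");cv2.imwrite("pics/t2.png",a);cv2.imwrite("pics/s2.png",b)
p=w2p("side",[552.6,49.8,185]);q=w2p("top",[552.6,49.8,185]);print(p,q)
f=lambda i,p:cv2.resize(i[int(p[1])-25:int(p[1])+25,int(p[0])-25:int(p[0])+25],(400,400),interpolation=cv2.INTER_CUBIC)
cv2.imwrite("pics/c2.png",np.hstack([f(a,q),f(b,p)]))
E
```

```text
t 9.0 tcp [552.5  49.4 222.5] yaw_y -0.2316 zax [ 3.e-04 -1.e-04 -1.e+00] F [-0.3 -0.  -2.3] M [-0.03  0.   -0.01] grip 13.3 60.3
need [ 0.02 -0.    0.7 ] turn -0.0
[297.38222849 216.45700323] [339.4719689  210.99575711]
```

View pics/c2.png

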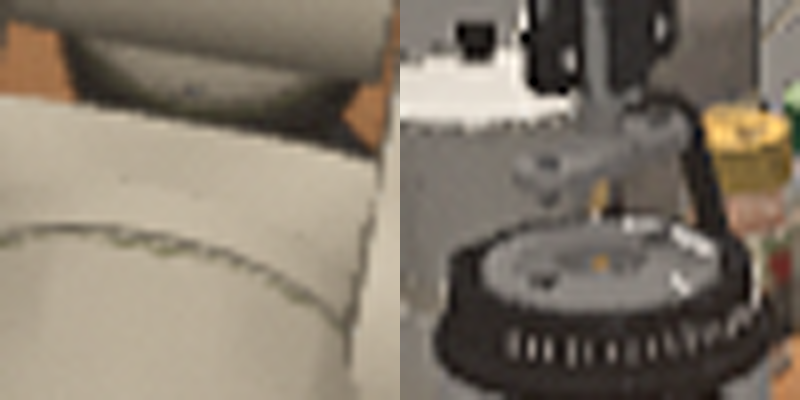

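The top view is occluded. The side view shows the near pin tip at about (290.0,215.5), above the near hole at about (289.6,225.1), with the far end of the head at about (307.5,206.7). I'll compare these with the predicted pixels.

```bash
python3 - <<'E'
from h import *
d=np.array([np.cos(1.34),np.sin(1.34),0]);c=np.array([552.5,49.5,0])
for z,n in((222.4-24-6.5,"tip"),(165,"hole")):
    for s in(27,-27):print(n,s,w2p("side",c+s*d+[0,0,z]))
for s in(38,-38):print("end",w2p("side",c+s*d+[0,0,222.4-20.5]))
print("px/mm dirs",[w2p("side",c+[0,0,165]+np.array(e)*10)-w2p("side",c+[0,0,165]) for e in((d[0],d[1],0),(d[1],-d[0],0),(0,0,1))])
im=cv2.imread("pics/s2.png");g=cv2.cvtColor(im,cv2.COLOR_BGR2GRAY)
print(g[206:230,283:298])
E
```

```text
tip 27 [290.34053966 216.67354493]
tip -27 [304.28055946 211.3406042 ]
hole 27 [290.67909091 226.29338964]
hole -27 [304.51744833 220.76091641]
end [287.27889064 214.16709849]
end [306.95491594 206.76688968]
px/mm dirs [array([-2.57406778,  1.02909331]), array([-2.73037441, -0.82462474]), array([-0.10605126, -3.52357187])]
[[144 143 101 143 112 152 101  99 137  99  98  91  95 103 105]
 [109 109 107 126 108 102 110 109 110 106 110  95 100 102 104]
 [109 113 117 117 115 115 114 108 111 113 114 117 112 113 114]
 [115 118 119 116 116 116 116 115 118 113 112 112 120 120 122]
 [119 119 118 122 129 118 104  98 106 129 126 125 127 130 118]
 [120 119 117 127 139 132  90  77  80 140 136 135 130 120 107]
 [119 118 118 110 127 127 116 110 106 135 120 112 109  95  94]
 [120 118 121  94 102 106 118 121 117 115  96  96  97 103 112]
 [121 118 120 111 100 101 105 109  99 104  98  97  98 117 126]
 [119 118 120 121 113 112  95  83  76 110 104  96  95 123 127]
 [121 119 122 119 118 118  99  73  91 112 106  94 101 122 107]
 [121 119 122 119 120 119 121 107 118 108  96  81  89 150  57]
 [122 122 124 123  99  99  90  90  96  81  92  80  98 150  87]
 [126 106  97  88  65  83  89  88  96  98 107 106 120 119 120]
 [ 98  49  63 102 113 122 120 119 119 120 119 117 118 117 117]
 [ 56 102 113 143 130 131 121 118 118 117 114 111 108 109 108]
 [120 140 135 135 114 113 116 118 109 104 101  98  96  99 100]
 [147 136 136 125 116 117 118 118 101  88  92  93 103 114 118]
 [141 133 136 111 116 120 120 121 112 103  96  98 106 120 130]
 [139 136 136 124 126  98  92  88  90 127 120 119 121 123 131]
 [123 132 134 135 139  94  80  47 101 135 136 135 136 133 135]
 [ 75 106 126 123 134 125 128 111 142 136 134 133 135 133 135]
 [ 43  61  89  85 112 118 134 130 133 137 135 134 133 134 135]
 [ 42  42  48  42  71  63  90  92 101 112 112 115 110 111 111]]
```

```bash

python3 -m crank '[[[0,0.025,0.4,0,0,0,5],[0,0,0.4,0,0,0,5],[0,0,0.16,0,0,0,5],[0,0,0.04,0,0,0,5],[0,0,0.02,0,0,0,5],[0,0,0.02,0,0,0,5],[0,0,0.02,0,0,0,5],[0,0,0,0,0,0,5]]]' 60 >/dev/null
python3 -c "
from h import *
go([553.1,49.6,189],-.231)"
python3 -m crank '[[[0,0,0.02,0,0,0,5],[0,0,0.02,0,0,0,5],[0,0,0.02,0,0,0,5],[0,0,0,0,0,0,5],[0,0,0,0,0,0,5],[0,0,0,0,0,0,5],[0,0,0,0,0,0,5],[0,0,0,0,0,0,5]]]' 60 >/dev/null
python3 -c "
from h import *
go([553.1,49.6,189],-.231)"
```

```text
t 9.9 tcp [553.2  49.6 195.9] yaw_y -0.231 zax [ 2.e-04 -0.e+00 -1.e+00] F [ 0.4  0.2 -1.2] M [ 0.02 -0.06  0.01] grip 13.1 60.3
need [-0.   -0.    0.28] turn 0.0
t 10.7 tcp [553.2  49.9 194. ] yaw_y -0.2309 zax [-1.e-04  6.e-04 -1.e+00] F [ 1.9  3.3 -1.2] M [ 0.56 -0.34  0.04] grip 13.3 60.3
need [-0.01  0.    0.2 ] turn 0.0
```

```bash

python3 -m crank '[[[0.02,0.01,0.01,0,0,0,5],[0,0,0.02,0,0,0,5],[0,0,0.02,0,0,0,5],[0,0,0,0,0,0,5],[0,0,0,0,0,0,5],[0,0,0,0,0,0,5],[0,0,0,0,0,0,5],[0,0,0,0,0,0,5]]]' 60 >/dev/null
python3 -c "
from h import *
go([553.1,49.6,189],-.231)"
```

```text
t 11.5 tcp [553.4  50.1 192.9] yaw_y -0.2309 zax [-3.e-04  1.e-04 -1.e+00] F [ 0.   1.2 -2.9] M [ 0.37  0.   -0.06] grip 13.1 60.3
need [-0.02 -0.01  0.16] turn 0.0
```

```bash

python3 -m crank '[[[0.01,0,0.02,0,0,0,5],[0,0,0.02,0,0,0,5],[0,0,0.02,0,0,0,5],[0,0,0.02,0,0,0,5],[0,0,0,0,0,0,5],[0,0,0,0,0,0,5],[0,0,0,0,0,0,5],[0,0,0,0,0,0,5]]]' 60 >/dev/null
python3 -c "
from h import *
go([553.1,49.6,189],-.231)"
```

```text
t 12.3 tcp [553.5  50.3 191. ] yaw_y -0.2309 zax [-0.e+00 -1.e-04 -1.e+00] F [ 0.4 -0.6 -1.6] M [0.06 0.   0.  ] grip 13.3 60.4
need [-0.03 -0.01  0.08] turn 0.0
```

Pins are in with little force. I'll go down gently until the head touches the ring.

```bash

python3 -m crank '[[[0,0,0.02,0,0,0,5],[0,0,0.02,0,0,0,5],[0,0,0.02,0,0,0,5],[0,0,0.01,0,0,0,5],[0,0,0,0,0,0,5],[0,0,0,0,0,0,5],[0,0,0,0,0,0,5],[0,0,0,0,0,0,5]]]' 60 >/dev/null
python3 -c "
from h import *
go([553.1,49.6,189],-.231)"
python3 -m crank '[[[0,0,0.01,0,0,0,5],[0,0,0.01,0,0,0,5],[0,0,0,0,0,0,5],[0,0,0,0,0,0,5],[0,0,0,0,0,0,5],[0,0,0,0,0,0,5],[0,0,0,0,0,0,5],[0,0,0,0,0,0,5]]]' 60 >/dev/null
python3 -c "
from h import *
go([553.1,49.6,189],-.231)"
```

```text
t 13.1 tcp [553.5  50.3 189.3] yaw_y -0.2309 zax [-0.e+00 -1.e-04 -1.e+00] F [-0.4 -0.2 -2.7] M [ 0.03  0.01 -0.02] grip 13.0 60.4
need [-0.03 -0.01  0.01] turn 0.0
t 13.9 tcp [553.6  50.3 188.9] yaw_y -0.231 zax [ 1.e-04 -0.e+00 -1.e+00] F [-0.  -0.1 -0.1] M [ 0.07  0.03 -0.05] grip 13.2 60.4
need [-0.03 -0.01 -0.01] turn 0.0
```

```bash

python3 -m crank '[[[0,0,0.01,0,0,0,5],[0,0,0,0,0,0,5],[0,0,0,0,0,0.2,5],[0,0,0,0,0,0.3,5],[0,0,0,0,0,0.3,5],[0,0,0,0,0,0.3,5],[0,0,0,0,0,0.3,5],[0,0,0,0,0,0,5]]]' 80 >/dev/null
python3 -c "
from h import *
go([553.6,50.3,188.7],-.231)"
```

```text
t 14.7 tcp [554.   50.3 188.9] yaw_y -0.4276 zax [ 0.0015 -0.     -1.    ] F [1.6 0.9 2.8] M [ 0.13 -0.31  0.07] grip 13.1 80.9
need [-0.01 -0.01  0.01] turn -1.41
```

```bash

python3 -m crank '[[[0,0,0,0,0,0.2,5],[0,0,0,0,0,0.2,5],[0,0,0,0,0,0.2,5],[0,0,0,0,0,0.1,5],[0,0,0,0,0,0.1,5],[0,0,0,0,0,0.1,5],[0,0,0,0,0,0.1,5],[0,0,0,0,0,0.1,5]]]' 80 >/dev/null
python3 - <<'E'
from h import *
go([553.6,50.3,188.7],-.231)
b=capture("side");cv2.imwrite("pics/s3.png",b)
cv2.imwrite("pics/c3.png",cv2.resize(b[190:240,265:330],(780,600),interpolation=cv2.INTER_CUBIC))
E
```

```text
t 15.5 tcp [554.3  50.1 188.9] yaw_y -0.5813 zax [ 2.3e-03 -4.0e-04 -1.0e+00] F [ 6.1 -0.9  2.6] M [-0.09 -1.17  0.34] grip 12.9 80.9
need [-0.01 -0.03  0.01] turn -2.51
```

View pics/c3.png

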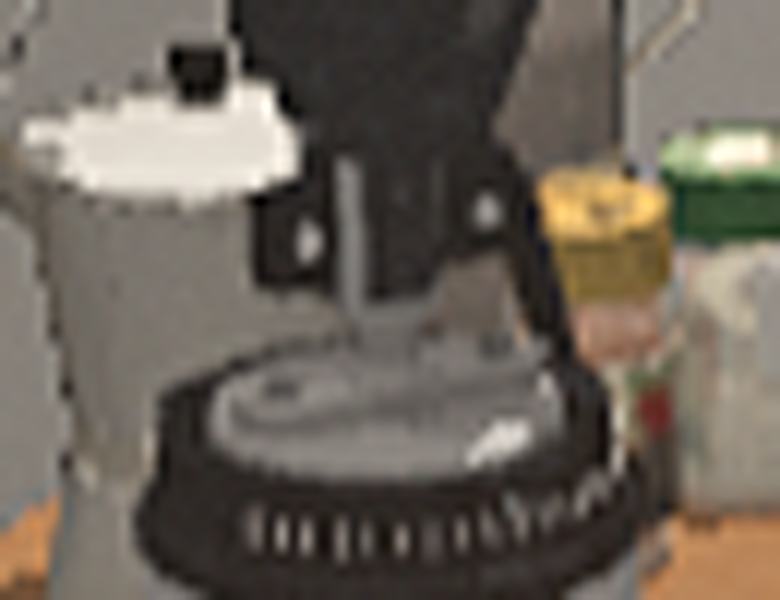

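The spanner lies flat on the ring, with its head along crop (240,400) to (550,360), and the torque shows the ring turning. I'll recentre slightly toward +x and continue.

```bash

python3 -m crank '[[[0.015,0.022,0,0,0,0.1,5],[0,0,0,0,0,0.1,5],[0,0,0,0,0,0.1,5],[0,0,0,0,0,0.1,5],[0,0,0,0,0,0.1,5],[0,0,0,0,0,0.1,5],[0,0,0,0,0,0.1,5],[0,0,0,0,0,0,5]]]' 80 >/dev/null
python3 -c "
from h import *
go([553.6,50.3,188.7],-.231)"
python3 -m crank '[[[0,0,0,0,0,0.1,5],[0,0,0,0,0,0.1,5],[0,0,0,0,0,0.1,5],[0,0,0,0,0,0.1,5],[0,0,0,0,0,0.1,5],[0,0,0,0,0,0.1,5],[0,0,0,0,0,0,5],[0,0,0,0,0,0,5]]]' 80 >/dev/null
python3 -c "
from h import *
go([553.6,50.3,188.7],-.231)"
```

```text
t 16.4 tcp [554.6  50.  188.8] yaw_y -0.6789 zax [ 1.2e-03 -6.0e-04 -1.0e+00] F [ 4.7 -3.1  4.1] M [-0.46 -0.9   0.21] grip 12.7 81.3
need [-0.02 -0.04  0.  ] turn -3.21
t 17.1 tcp [554.8  49.8 188.8] yaw_y -0.7626 zax [ 1.8e-03 -9.0e-04 -1.0e+00] F [ 5.8 -2.7  4.1] M [-0.6  -1.18  0.19] grip 12.6 81.2
need [-0.02 -0.05  0.01] turn -3.81
```

```bash

python3 -m crank '[[[0,0.02,0,0,0,0.1,5],[0,0,0,0,0,0.1,5],[0,0,0,0,0,0.1,5],[0,0,0,0,0,0.1,5],[0,0,0,0,0,0.1,5],[0,0,0,0,0,0,5],[0,0,0,0,0,0,5],[0,0,0,0,0,0,5]]]' 80 >/dev/null
python3 -c "
from h import *
go([553.6,50.3,188.7],-.231)"
python3 -m crank '[[[0,0,0,0,0,0.1,5],[0,0,0,0,0,0.1,5],[0,0,0,0,0,0.1,5],[0,0,0,0,0,0.1,5],[0,0,0,0,0,0,5],[0,0,0,0,0,0,5],[0,0,0,0,0,0,5],[0,0,0,0,0,0,5]]]' 80 >/dev/null
python3 -c "
from h import *
go([553.6,50.3,188.7],-.231)"
```

```text
t 17.9 tcp [555.   49.6 188.8] yaw_y -0.8323 zax [ 1.3e-03 -6.0e-04 -1.0e+00] F [ 4.5 -2.3  4.6] M [-0.5  -1.    0.22] grip 12.7 81.3
need [-0.02 -0.06  0.01] turn -4.31
t 18.8 tcp [555.1  49.5 188.8] yaw_y -0.8881 zax [ 1.6e-03 -9.0e-04 -1.0e+00] F [ 6.1 -3.3  4.4] M [-0.6  -1.16  0.17] grip 13.3 81.2
need [-0.03 -0.06  0.01] turn -4.71
```

```bash

for i in 1; do python3 -m crank '[[[0,0.01,0,0,0,0.1,5],[0,0,0,0,0,0.1,5],[0,0,0,0,0,0.1,5],[0,0,0,0,0,0,5],[0,0,0,0,0,0,5],[0,0,0,0,0,0,5],[0,0,0,0,0,0,5],[0,0,0,0,0,0,5]]]' 80 >/dev/null; done
python3 -c "
from h import *
go([553.6,50.3,188.7],-.231)"
python3 -m crank '[[[0,0,0,0,0,0.1,5],[0,0,0,0,0,0.1,5],[0,0,0,0,0,0,5],[0,0,0,0,0,0,5],[0,0,0,0,0,0,5],[0,0,0,0,0,0,5],[0,0,0,0,0,0,5],[0,0,0,0,0,0,5]]]' 80 >/dev/null
python3 -c "
from h import *
go([553.6,50.3,188.7],-.231)"
```

```text
t 19.6 tcp [555.2  49.4 188.8] yaw_y -0.9301 zax [ 1.5e-03 -7.0e-04 -1.0e+00] F [ 5.5 -2.8  3.9] M [-0.55 -1.06  0.18] grip 12.9 81.3
need [-0.03 -0.07  0.01] turn -5.01
t 20.4 tcp [555.2  49.3 188.8] yaw_y -0.9579 zax [ 1.6e-03 -9.0e-04 -1.0e+00] F [ 4.6 -2.3  5.6] M [-0.65 -1.11  0.17] grip 13.2 81.2
need [-0.03 -0.07  0.01] turn -5.21
```

```bash

python3 -m crank '[[[0,0,0,0,0,0.1,5],[0,0,0,0,0,0.1,5],[0,0,0,0,0,0,5],[0,0,0,0,0,0,5],[0,0,0,0,0,0,5],[0,0,0,0,0,0,5],[0,0,0,0,0,0,5],[0,0,0,0,0,0,5]]]' 80 >/dev/null
python3 -c "
from h import *
go([553.6,50.3,188.7],-.231)"
python3 -m crank '[[[0,0,0,0,0,0.1,5],[0,0,0,0,0,0.1,5],[0,0,0,0,0,0,5],[0,0,0,0,0,0,5],[0,0,0,0,0,0,5],[0,0,0,0,0,0,5],[0,0,0,0,0,0,5],[0,0,0,0,0,0,5]]]' 80 >/dev/null
python3 -c "
from h import *
go([553.6,50.3,188.7],-.231)"
```

```text
t 21.1 tcp [555.3  49.3 188.8] yaw_y -0.9859 zax [ 0.0017 -0.001  -1.    ] F [ 6.3 -2.9  4.9] M [-0.65 -1.13  0.17] grip 13.0 81.2
need [-0.03 -0.07  0.01] turn -5.41
t 21.9 tcp [555.3  49.2 188.8] yaw_y -1.0138 zax [ 0.0018 -0.0011 -1.    ] F [ 5.5 -3.2  4.5] M [-0.68 -1.2   0.25] grip 12.7 81.2
need [-0.04 -0.07  0.01] turn -5.61
```

```bash

python3 -m crank '[[[0,0,0,0,0,0.1,5],[0,0,0,0,0,0.1,5],[0,0,0,0,0,0,5],[0,0,0,0,0,0,5],[0,0,0,0,0,0,5],[0,0,0,0,0,0,5],[0,0,0,0,0,0,5],[0,0,0,0,0,0,5]]]' 80 >/dev/null
python3 -c "
from h import *
go([553.6,50.3,188.7],-.231)"
python3 -m crank '[[[0,0,0,0,0,0.1,5],[0,0,0,0,0,0.1,5],[0,0,0,0,0,0,5],[0,0,0,0,0,0,5],[0,0,0,0,0,0,5],[0,0,0,0,0,0,5],[0,0,0,0,0,0,5],[0,0,0,0,0,0,5]]]' 80 >/dev/null
python3 -c "
from h import *
go([553.6,50.3,188.7],-.231)"
```

```text
t 22.8 tcp [555.3  49.1 188.8] yaw_y -1.0418 zax [ 0.0019 -0.0012 -1.    ] F [ 5.9 -4.4  3.4] M [-0.77 -1.21  0.21] grip 12.5 81.2
need [-0.04 -0.08  0.  ] turn -5.81
t 23.6 tcp [555.4  49.1 188.9] yaw_y -1.0691 zax [ 0.0019 -0.0015 -1.    ] F [ 5.6 -4.   4.3] M [-0.83 -1.14  0.49] grip 13.3 81.3
need [-0.04 -0.07  0.01] turn -6.0
```

```bash

python3 -m crank '[[[0,0,0,0,0,0.1,5],[0,0,0,0,0,0,5],[0,0,0,0,0,0,5],[0,0,0,0,0,0,5],[0,0,0,0,0,0,5],[0,0,0,0,0,0,5],[0,0,0,0,0,0,5],[0,0,0,0,0,0,5]]]' 80 >/dev/null
python3 -c "
from h import *
go([553.6,50.3,188.7],-.231)"
```

```text
t 24.4 tcp [555.4  49.1 188.9] yaw_y -1.0824 zax [ 0.0019 -0.0017 -1.    ] F [ 6.8 -4.3  3.3] M [-0.85 -1.22  0.78] grip 12.6 81.7
need [-0.04 -0.08  0.01] turn -6.1
```

The torque rises steeply, so the stop is reached. I'll unload within the backlash and lift out.

```bash

python3 -m crank '[[[0,0,0,0,0,-0.2,5],[0,-0.02,0,0,0,-0.15,5],[0,-0.02,0,0,0,0,5],[0,0,0,0,0,0,5],[0,0,0,0,0,0,5],[0,0,0,0,0,0,5],[0,0,0,0,0,0,5],[0,0,0,0,0,0,5]]]' 80 >/dev/null
python3 -c "
from h import *
go([553.6,50.3,188.7],-.231)"
```

```text
t 25.1 tcp [555.   49.9 188.9] yaw_y -1.0347 zax [ 0.0022 -0.0016 -1.    ] F [ 7.  -4.5  3.4] M [-0.95 -1.33  0.25] grip 13.1 81.0
need [-0.04 -0.04  0.01] turn -5.76
```

```bash

python3 -m crank '[[[0.02,0.04,-0.01,0,0,-0.1,5],[0,0.02,-0.01,0,0,0,5],[0,0,0,0,0,0,5],[0,0,0,0,0,0,5],[0,0,0,0,0,0,5],[0,0,0,0,0,0,5],[0,0,0,0,0,0,5],[0,0,0,0,0,0,5]]]' 80 >/dev/null
python3 -c "
from h import *
go([553.6,50.3,188.7],-.231)"
```

```text
t 25.9 tcp [555.2  49.8 188.8] yaw_y -1.0198 zax [-8.e-04  3.e-04 -1.e+00] F [-0.1 -0.7  2.3] M [ 0.09 -0.21 -0.04] grip 13.2 80.9
need [-0.04 -0.05  0.01] turn -5.65
```

```bash

python3 -m crank '[[[0,0,-0.05,0,0,0,5],[0,0,-0.05,0,0,0,5],[0,0,-0.05,0,0,0,5],[0,0,-0.05,0,0,0,5],[0,0,-0.1,0,0,0,5],[0,0,-0.1,0,0,0,5],[0,0,-0.1,0,0,0,5],[0,0,0,0,0,0,5]]]' 80 >/dev/null
python3 -c "
from h import *
go([482.9,-175.4,230],-.392)"
python3 -m crank '[[[0,0,-0.5,0,0,-1,5],[0,0,-0.6,0,0,-1,5],[0,0,0,0,0,-1,5],[0,0,0,0,0,-1,5],[0,0,0,0,0,-0.5,5],[0,0,0,0,0,0,5],[0,0,0,0,0,0,5],[0,0,0,0,0,0,5]]]' 80 >/dev/null
python3 - <<'E'
from h import *
go([482.9,-175.4,230],-.392)
b=capture("side");cv2.imwrite("pics/c4.png",cv2.resize(b[185:240,265:330],(709,600),interpolation=cv2.INTER_CUBIC))
E
```

```text
t 26.8 tcp [555.5  49.7 202. ] yaw_y -1.0198 zax [ 6.e-04 -1.e-04 -1.e+00] F [-0.4  0.5 -2. ] M [0.03 0.03 0.03] grip 12.9 80.3
need [-7.19  6.15 -1.12] turn -4.5
t 27.6 tcp [555.4  49.6 229. ] yaw_y -0.393 zax [-1.e-04 -0.e+00 -1.e+00] F [-0.4  0.2 -2.2] M [-0.02 -0.01  0.02] grip 12.8 80.3
need [-9.42  0.77 -0.04] turn -0.01
```

View pics/c4.png

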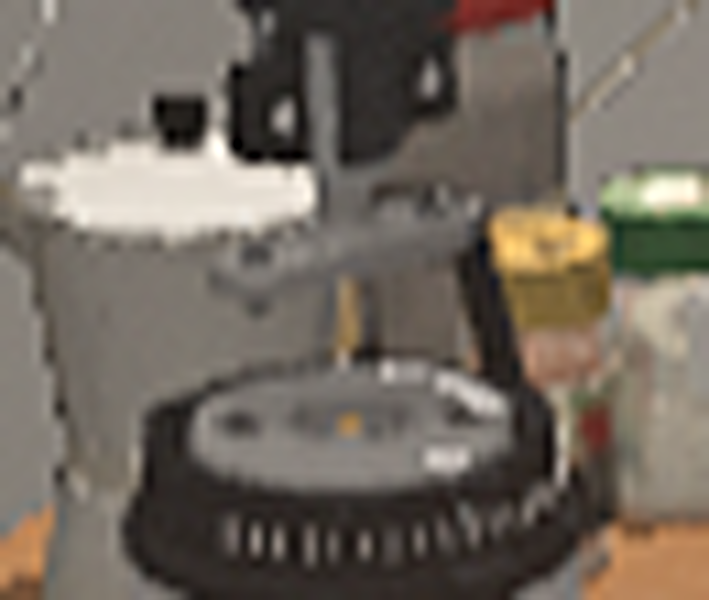

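The ring has turned: its holes now sit at about (286.8,223.0) and (306.9,222.3), and the spanner hangs level and clear. On to the block.

```bash

python3 -c "
from h import *
a=p2w('side',286.8,223.0,165);b=p2w('side',306.9,222.3,165);print(a,b,(a+b)/2,np.arctan2(*(a-b)[1::-1]),'expected',-1.055+1.571)"
python3 -m crank '[[[-0.6,0.1,0,0,0,0,5],[-1,0.1,0,0,0,0,5],[-1,0.1,0,0,0,0,5],[-1,0.1,0,0,0,0,5],[-1,0.1,0,0,0,0,5],[-1,0.1,0,0,0,0,5],[-1,0.1,0,0,0,0,5],[-1,0.07,0,0,0,0,5]]]' 80 >/dev/null
python3 -m crank '[[[-1,0,0,0,0,0,5],[-0.7,0,0,0,0,0,5],[-0.1,0,0,0,0,0,5],[0,0,0.8,0,0,0,5],[0,0,1,0,0,0,5],[0,0,1,0,0,0,5],[0,0,1,0,0,0,5],[0,0,1,0,0,0,5]]]' 80 >/dev/null
python3 -m crank '[[[0,0,1,0,0,0,5],[0,0,0.5,0,0,0,5],[0,0,0.2,0,0,0,5],[0,0,0,0,0,0,5],[0,0,0,0,0,0,5],[0,0,0,0,0,0,5],[0,0,0,0,0,0,5],[0,0,0,0,0,0,5]]]' 80 >/dev/null
python3 -c "
from h import *
go([482.9,-175.4,47.9],-.392)"
```

```text
[580.7  58.9 165. ] [534.7  30.8 165. ] [557.7   44.85 165.  ] 0.5483735164264865 expected 0.516
t 30.0 tcp [ 483.7 -175.    66.9] yaw_y -0.3915 zax [ 6.e-04 -4.e-04 -1.e+00] F [ 0.1 -0.2 -1.7] M [-0.02 -0.02 -0.02] grip 12.8 80.3
need [-0.03 -0.02  0.76] turn 0.0
```

```bash

python3 -m crank '[[[-0.03,-0.02,0.2,0,0,0,5],[0,0,0.2,0,0,0,5],[0,0,0.08,0,0,0,5],[0,0,0.08,0,0,0,5],[0,0,0.08,0,0,0,5],[0,0,0.06,0,0,0,5],[0,0,0,0,0,0,5],[0,0,0,0,0,0,5]]]' 80 >/dev/null
python3 -c "
from h import *
go([482.9,-175.4,47.9],-.392)"
python3 -m crank '[[[0,0,0.03,0,0,0,5],[0,0,0.02,0,0,0,5],[0,0,0,0,0,0,5],[0,0,0,0,0,0,5],[0,0,0,0,0,0,5],[0,0,0,0,0,0,5],[0,0,0,0,0,0,5],[0,0,0,0,0,0,5]]]' 80 >/dev/null
python3 -c "
from h import *
go([482.9,-175.4,47.9],-.392)"
```

```text
t 30.8 tcp [ 482.8 -175.5   49.1] yaw_y -0.3915 zax [ 1.e-04 -1.e-04 -1.e+00] F [-0.6 -0.4 -1.3] M [ 0.03  0.04 -0.01] grip 12.7 80.3
need [0.   0.   0.05] turn 0.0
t 31.6 tcp [ 482.8 -175.5   47.9] yaw_y -0.3916 zax [ 1.e-04 -1.e-04 -1.e+00] F [-1.3  0.   1.5] M [0.08 0.18 0.05] grip 13.1 80.8
need [0. 0. 0.] turn 0.0
```

Seated in the slot, with light contact. Now I'll release and lift.

```bash

python3 -m crank '[[[0,0,0,0,0,0,20],[0,0,0,0,0,0,30],[0,0,0,0,0,0,45],[0,0,0,0,0,0,60],[0,0,0,0,0,0,60],[0,0,0,0,0,0,60],[0,0,0,0,0,0,60],[0,0,-0.3,0,0,0,60]]]' 30 >/dev/null
python3 -m crank '[[[0,0,-0.5,0,0,0,60],[0,0,-1,0,0,0,60],[0,0,-1,0,0,0,60],[0,0,-1,0,0,0,60],[0,0,-1,0,0,0,60],[0,0,-1,0,0,0,60],[0,0,-0.5,0,0,0,60],[0,0,0,0,0,0,60]]]' >/dev/null
python3 - <<'E'
from h import *
go(None)
b=capture("side");cv2.imwrite("pics/c5.png",cv2.resize(b[185:285,265:395],(780,600),interpolation=cv2.INTER_CUBIC))
E
```

```text
t 33.2 tcp [ 483.3 -175.7  207.1] yaw_y -0.3914 zax [ 0.003 -0.002 -1.   ] F [ 0.1  0.4 -0.7] M [ 0.04 -0.03 -0.01] grip 60.2 0.0
```

View pics/c5.png

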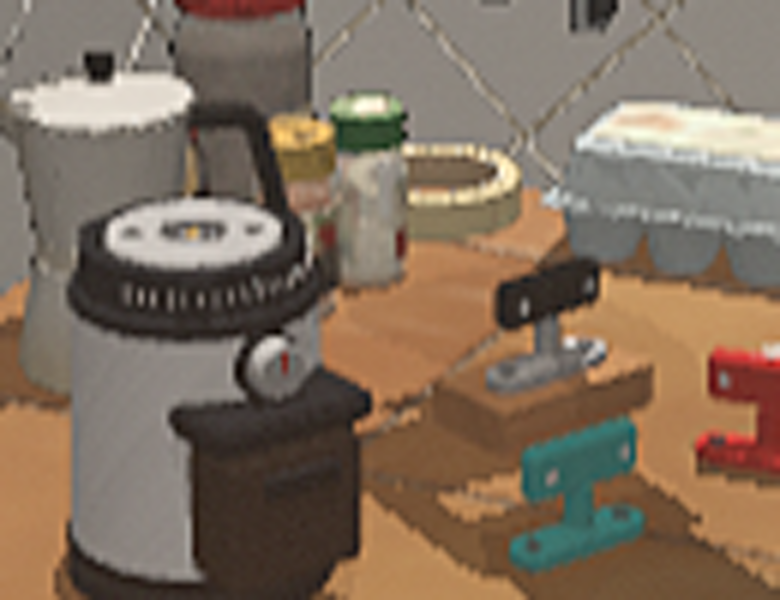

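The picture shows the spanner standing flat in its block, grip at about (356,233) as at the start, and the ring turned. I'm handing it in.

```bash
python3 -c "
from rig import *
print(finish_job())"
```

```text
the job is handed in; nothing more can be done
None
```

I turned the ring clockwise until the torque rose sharply at its stop, stood the spanner back flat in its block, and handed the job in at about 33 s; no verdict was returned.

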